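Set the five-piece reference on the counting balance

ROBOT

A 6-joint arm with a two-finger parallel gripper is mounted at the origin on the work surface. World frame = base frame: x ahead of the robot, y to its left, z up, the work surface at z = 0. Lengths are in m, angles in degrees, forces in N, time in s.
With the tool pointing down it reaches from about 0.35 to 0.875 m from the base axis. Payload 4.2 kg.
Tool frame: the origin (TCP) lies between the finger pads; the fingertips stand 19 mm ahead of it and the grasp point (between the pads) is the TCP; z points along the fingers, y is the line along which they close (so a half turn about z gives the same grasp; the last joint's range is limited). The gripper opens to 85 mm and grips with 20 to 120 N. Pads are 22 mm wide; open, the fingers measure 114 mm over their backs; the gripper's body (76 mm by 85 mm) begins 54 mm behind the grasp point. The pads swing forward as they close: fully open they stand 13 mm farther back than shut.
Start: joints at [82.884, 22.042, 0.453, 0, -68.411, -14.817], TCP at [0.233, 0.58, 0.25] pointing down, gripper open.
Joint ranges: [-179.83, 179.83], [-69.29, 118.12], [-61.27, 80.66], [-181.25, 117.63], [-171.15, -9.14], [-177.46, 177.46]. Speed limits (degrees/s): [159.86, 159.86, 180, 180, 180, 180].

INTERFACE

Orientations are given as [roll, pitch, yaw] about the fixed x, y, z axes, in that order (R = Rz(yaw) Ry(pitch) Rx(roll)).
In Python, from plant import ctrl gives the robot as it stands. The module is installed in compiled form; this text tells all that it offers. Calls block until the motion is done:
- ctrl.reach(position, orientation): joint-space move of the TCP to a pose.
- ctrl.move_l(position, rot=None, max_speed=0.15, stop_force=None): straight line of the TCP; rot=None keeps the orientation; max_speed is the mean speed in m/s. With stop_force (N) it stops when the force on the tool has changed by that much, and returns True; else False.
- ctrl.movej(angles): joint-space move.
- ctrl.move_gripper(opening): opening from 0.0 (shut) to 1.0 (fully open); the grip force is fixed at half the most; returns when the fingers have stopped.
- ctrl.sleep(seconds).
- ctrl.inverse_kinematics(position, orientation): joint angles nearest the present ones, or None.
- ctrl.read_camera(name): name is "scene" or "side" or "wrist"; returns the picture (384x512x3 uint8, red, green, blue); there is no depth.
- ctrl.camera_info(name): a dict with "fx", "fy", "cx", "cy" (pixels), "world_from_camera" (4x4, takes a point from camera to world coordinates). Camera axes: x right, y up, looking along -z (the intrinsics and any distortion apply to the point x, -y, -z); pixel columns grow to the right and rows downward; lengths in m; the calibration is good to about 2 mm. A picture is of the moment at which its call begins: read the wrist's pose just before it. camera_info takes no time and is no camera call; for the wrist camera it gives the pose at the moment of the call.
A pose or a line that the arm cannot do raises ctrl.MotionError and nothing moves.
- ctrl.finish_job(): hands the job in; it is judged then, once.
Readings, each from a call of its own:
- ctrl.read_time_s(): time.
- ctrl.read_joint_pos(): joint angles.
- ctrl.read_qvel(): joint speeds.
- ctrl.read_tau(): joint torques, N m.
- ctrl.read_ee_pos(): TCP position.
- ctrl.read_tool_rot(): TCP orientation.
- ctrl.read_force(): force on the tool from outside, world axes, zero at the start.
- ctrl.read_wrist_torque(): the same for the moment, N m.
- ctrl.read_gripper_width(): opening from 0.0 (shut) to 1.0 (fully open).
- ctrl.read_gripper_force(): force on a finger pad.
Only numpy, scipy, OpenCV 4.12 (cv2) and the standard library are available. Lean on these libraries where they do the work, as an engineer would, in place of code of your own. Each camera call takes 0.05 s, during which the arm holds its last target. There are 200 camera calls.

TASK

Set the piece weight on the counting balance: tip all five grinding balls out of the paper cup into the glass dish on the balance's pan, and stand the cup back upright on the bench. Then take the blue stylus out of its holder and reach its tip through the small round hole in the balance's front panel to press the recessed reference button fully down. Finish while still holding the button down with the stylus gripped in the fingers, with the dish still on the pan and the other things on the bench left where they stand.

Things in the scene. Friction and masses are not known exactly. Their poses are not given: they have to be found in the camera images.
- balance: off-white balance, fixed, 270 mm deep (x), 196 mm wide (y). Origin: on the bench under its middle; its front faces its own -x, +y is the operator's left. Deck 75 mm high at x = -20 to 135 mm, with the round pan; in front the dark grey panel slopes down at 22 degrees to 28 mm height at x = -135 mm: green display, five red keys, bubble level (front right), reference hole with a white ring (front left)
- pan (a point): middle of the top of the round pan of the balance (navy blue with a steel rim, 130 mm diameter), 90.4 mm above the bench; axes as the balance
- hole (a point): centre of the mouth of the round hole (16 mm diameter, bore 18 mm deep) in the sloping panel, level with its surface, 39 mm above the bench, at x = -109, y = +66 mm in the balance's frame. Its z axis is the hole's axis, pointing out of the panel (22 degrees from vertical, leaning to the balance's front); its y is the balance's y.
- button_top (a point): centre of the flat top of the orange reference button (12 mm diameter), on the hole's axis, 9 mm below the hole's mouth when not pressed; it moves with the button; axes as hole
- ref_button (a joint): travel of the reference button in m: 0 released, 0.005 fully down (a hard stop), counted as down above 0.004. Sprung: it starts to move at about 1.5 N, needs 4.3 N at 4 mm and 5 N at the stop, and springs back when let go.
- dish: clear glass dish, loose on the pan, 36 mm high, outer diameter 90 mm at the foot and 120 mm at the rim, wall 3 mm, floor 4 mm thick, 160 g. Origin: centre of its underside; z is up.
- cup: white paper cup that holds the five balls, 64 mm high, outer diameter 49 mm at the foot and 64 mm at the rim, wall 2 mm, floor 4 mm thick, about 40 g without the balls. Origin: centre of its underside; z towards the mouth. It stands on the bench to the left or to the right of the balance.
- ball0_center (a point): centre of grinding ball 1 of 5: amber-coloured ceramic ball, 18 mm diameter, about 18 g. The balls roll only on slopes steeper than about 13 degrees.
- ball1_center (a point): centre of grinding ball 2 of 5: amber-coloured ceramic ball, 18 mm diameter, about 18 g. The balls roll only on slopes steeper than about 13 degrees.
- ball2_center (a point): centre of grinding ball 3 of 5: amber-coloured ceramic ball, 18 mm diameter, about 18 g. The balls roll only on slopes steeper than about 13 degrees.
- ball3_center (a point): centre of grinding ball 4 of 5: amber-coloured ceramic ball, 18 mm diameter, about 18 g. The balls roll only on slopes steeper than about 13 degrees.
- ball4_center (a point): centre of grinding ball 5 of 5: amber-coloured ceramic ball, 18 mm diameter, about 18 g. The balls roll only on slopes steeper than about 13 degrees.
- holder: stylus holder, fixed: dark square block 60 x 60 mm, 60 mm high, on a 74 mm square foot plate 8 mm thick, with one upright bore (12 mm diameter, 54 mm deep) in the middle of its top. Origin: centre of its underside. On the other side of the balance from the cup.
- stylus: stylus standing tip down in the holder: round blue handle, 16 mm diameter, 70 mm long, above a steel shaft of 6 mm diameter, 50 mm long, with a rounded tip; 50 g. Origin: the tip; z runs up to the handle (z = 50 to 120 mm). In the holder its shoulder rests on the block, the tip 10 mm and the handle 60 to 130 mm above the bench.
- stylus_tip (a point): the very tip of the stylus (same point and axes as the stylus's origin)
- beaker: bystander: glass beaker, 70 mm diameter, 95 mm high; origin centre of underside
- spare_cup: bystander: an empty paper cup of the same make as the other, 64 mm diameter, 64 mm high; origin centre of underside
- evap_dish: bystander: small white porcelain dish with black residue, 100 mm diameter, 32 mm high; origin centre of underside
- jar: bystander: clear jar with a blue cap, 60 mm diameter, 85 mm high; origin centre of underside
- amber_bottle: bystander: amber bottle, 68 mm diameter, 150 mm high; origin centre of underside
- check_weight: bystander: brass check weight with a knob, 38 mm diameter, 50 mm high; origin centre of underside
Things that resemble listed ones, but are neither listed nor needed, are in the scene too. What is shaped like the holder but red is not meant.

How it is judged (in metres and radians):
On the way, in this order (a step that is already met when the one before it is completed fails the run):
1. the cup is tipped over the dish (angle between cup's own z axis and vertical above 0.9 rad and horizontal distance between cup and dish below 0.16 m and height (world z) of cup above 0.09 m), for 0.05 s.
2. all five balls lie in the dish, the dish level on the pan (horizontal distance between each of ball0_center, ball1_center, ball2_center, ball3_center, ball4_center and dish below 0.055 m and z of ball0_center in the frame of dish between 0.005 and 0.042 m and z of ball1_center in the frame of dish between 0.005 and 0.042 m and z of ball2_center in the frame of dish between 0.005 and 0.042 m and z of ball3_center in the frame of dish between 0.005 and 0.042 m and z of ball4_center in the frame of dish between 0.005 and 0.042 m and horizontal distance between dish and pan below 0.03 m and angle between dish's own z axis and vertical below 0.1 rad), for 0.2 s.
3. the cup stands upright on the bench, let go (height (world z) of cup between -0.004 and 0.004 m and angle between cup's own z axis and vertical below 0.1 rad and contact force between the fingers and cup below 0.1 N and linear speed of cup below 0.03 m/s), for 0.2 s.
4. the stylus is out of its holder, gripped in the fingers (contact force between the fingers and stylus above 2 N and contact force between stylus and holder below 0.05 N and height (world z) of stylus_tip above 0.062 m), for 0.1 s.
5. the stylus, through the hole, holds the reference button down (contact force between the fingers and stylus above 2 N and contact force between stylus and holder below 0.05 N and value of joint ref_button above 0.004 m and contact force between stylus and ref_button above 2 N and horizontal distance between stylus_tip and hole below 0.012 m and z of stylus_tip in the frame of hole below -0.009 m), for 0.5 s.
At the end, for the whole second after the job is handed in: The gripped stylus, clear of its holder, has its tip in the hole and pushes the button (over 2 N) down past 4 mm of 5 mm; all five balls lie in the dish, which is level and within 30 mm of the middle of the pan; the cup stands upright on the bench, let go and still (all of step 2 and all of step 3 and all of step 5); the arm keeps its last pose, push and grip.
It fails at once if a bystander (beaker, spare cup, porcelain dish, jar, amber bottle, check weight) is shifted by more than 30 mm or tipped (distance of any of beaker, spare_cup, evap_dish, jar, amber_bottle, check_weight from where it was at the start of the episode above 0.03 m or angle between any of beaker, spare_cup, evap_dish, jar, amber_bottle, check_weight's own z axis and vertical above 0.5 rad).
It fails at once if the reference button is pressed (past 3 mm) before all five balls are in the dish (value of joint ref_button above 0.003 m and not (horizontal distance between each of ball0_center, ball1_center, ball2_center, ball3_center, ball4_center and dish below 0.055 m and z of ball0_center in the frame of dish between 0.005 and 0.042 m and z of ball1_center in the frame of dish between 0.005 and 0.042 m and z of ball2_center in the frame of dish between 0.005 and 0.042 m and z of ball3_center in the frame of dish between 0.005 and 0.042 m and z of ball4_center in the frame of dish between 0.005 and 0.042 m and horizontal distance between dish and pan below 0.03 m and angle between dish's own z axis and vertical below 0.1 rad)).
It also fails if it takes over 69 s, if anything falls off the work surface, if the arm or the gripper's body presses on something with over 40 N, if the wrist force passes 120 N, or if a joint passes its speed limit or range.

## Working session

There is one attempt and no reset: what is moved stays moved. The work goes in short steps, each a Python script; the robot and the scene stay as the last script left them, time stands still between calls to the robot, and variables do not carry over. Pictures are saved under pics/ and viewed, at most 10 in all, crops included, and the job is handed in when it is done.

```bash
mkdir -p pics
cat > h.py <<'E'
from plant import ctrl
import numpy as np, cv2
def snap(n,f):
    i=ctrl.camera_info(n); im=ctrl.read_camera(n); cv2.imwrite('pics/'+f+'.png',im[:,:,::-1]); np.save('pics/'+f+'.npy',i,allow_pickle=True); return i,im
def pix(i,u,v,z):
    "world point at height z seen at pixel u,v"
    T=np.array(i['world_from_camera']); p=np.array([[[u,v]]],float)
    d=i.get('dist',i.get('distortion'))
    K=np.array([[i['fx'],0,i['cx']],[0,i['fy'],i['cy']],[0,0,1]])
    if d is not None: p=cv2.undistortPoints(p,K,np.array(d,float),P=K)
    u,v=p[0,0]
    r=T[:3,:3]@np.array([(u-i['cx'])/i['fx'],-(v-i['cy'])/i['fy'],-1]); o=T[:3,3]
    return o+r*(z-o[2])/r[2]
def load(f): return np.load('pics/'+f+'.npy',allow_pickle=True).item()
E
python3 - <<'E'
from h import *
ims=[snap(n,n+'0') for n in ('scene','side')]
for i,_ in ims: print(i)
cv2.imwrite('pics/s1.png',cv2.resize(ims[0][1][:,:,::-1],(800,600)))
cv2.imwrite('pics/s2.png',cv2.resize(ims[1][1][:,:,::-1],(800,600)))
print(ctrl.read_time_s(),ctrl.camera_info('wrist'))
E
```

```text
{'fx': 432.2440064012878, 'fy': 432.2440064012878, 'cx': 254.1334128026407, 'cy': 184.15268665321042, 'world_from_camera': array([[-0.53171321, -0.50292453,  0.68143083,  1.43755866],
       [ 0.84691124, -0.3112426 ,  0.43112572,  0.58273496],
       [-0.0047334 ,  0.80634667,  0.59142424,  0.8825947 ],
       [ 0.        ,  0.        ,  0.        ,  1.        ]])}
{'fx': 486.84795326098543, 'fy': 486.84795326098543, 'cx': 244.91497756864086, 'cy': 192.9764626530625, 'world_from_camera': array([[ 0.99330468,  0.06034014, -0.09851339,  0.40990814],
       [-0.11549474,  0.53791667, -0.83504887, -1.23398526],
       [ 0.00260503,  0.84083573,  0.54128411,  0.90504536],
       [ 0.        ,  0.        ,  0.        ,  1.        ]])}
0.1 {'fx': 289.39597002024567, 'fy': 289.39597002024567, 'cx': 256.3005582329633, 'cy': 188.80822398431266, 'world_from_camera': array([[-0.37437029,  0.87613082,  0.30371316,  0.31215835],
       [-0.92727365, -0.35486012, -0.11932253,  0.54767634],
       [ 0.00323354, -0.32629602,  0.94526211,  0.37332859],
       [ 0.        ,  0.        ,  0.        ,  1.        ]])}
```

View pics/s1.png

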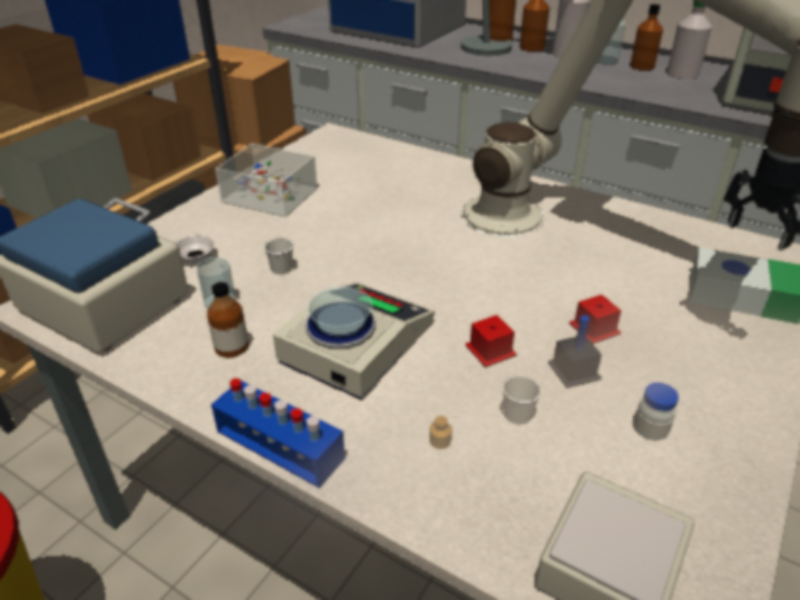

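View pics/s2.png

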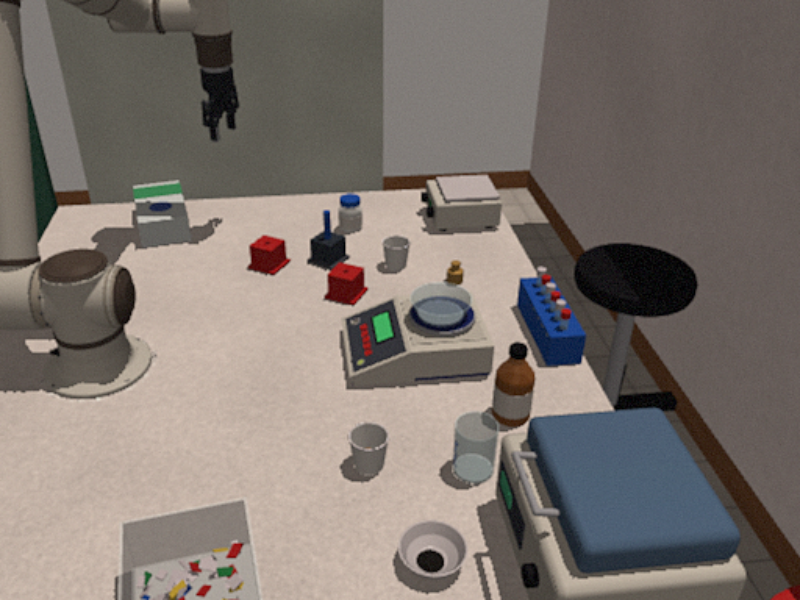

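The side view shows the holder with the stylus (327,212)-(327,262) beyond the balance. The cup with the balls is on the near side with its rim at (369,436), the spare cup is at (396,245), and the dish rim is at (442,298). In the scene view the cup is at (279,247), the stylus top at (584,320) and the dish rim at (341,318).

Run:
```python
from h import *
a,b=load('scene0'),load('side0'); s=1.5625
for n,i,u,v,z in [('cup',b,369,436,.064),('cup',a,279,247,.064),('dish',b,442,298,.126),('dish',a,341,318,.126),('sty',b,327,212,.13),('sty',a,584,320,.13),('beak',b,477,425,.095),('spare',b,396,245,.064),('bottle',b,518,350,.15),('bottle',a,221,289,.15),('evap',b,432,545,.032),('redN',b,347,272,.06),('redF',b,268,245,.06),('jar',b,350,200,.085),('wt',b,455,265,.05),
 ('balFR bottom',b,348,387,0),('balRR',b,491,378,0),('balRRtop',b,490,346,.075),('balFRtop',b,347,362,.028),('balFLtop',b,345,318,.028),('hole',b,355,322,.039),('Scorner RL',a,359,391,0),('S RR',a,279,362,0),('S FLtop',a,433,316,.028)]:
    print(n,pix(i,u/s,v/s,z).round(3)[:2])
for n,c,k in(('side0',(210,180,130,120),0),):
    im=cv2.imread('pics/side0.png')[180:300,210:330]; cv2.imwrite('pics/c1.png',cv2.resize(im,(600,600),interpolation=cv2.INTER_CUBIC))
```

```text
cup [ 0.495 -0.329]
cup [ 0.503 -0.32 ]
dish [ 0.666 -0.032]
dish [ 0.696 -0.005]
sty [0.468 0.354]
sty [0.478 0.366]
beak [ 0.663 -0.357]
spare [0.621 0.3  ]
bottle [ 0.755 -0.243]
bottle [ 0.767 -0.224]
evap [ 0.565 -0.528]
redN [0.5   0.197]
redF [0.327 0.34 ]
jar [0.532 0.508]
wt [0.744 0.217]
balFR bottom [ 0.476 -0.124]
balRR [ 0.748 -0.128]
balRRtop [ 0.741 -0.127]
balFRtop [ 0.478 -0.084]
balFLtop [0.485 0.065]
hole [0.503 0.032]
Scorner RL [0.728 0.05 ]
S RR [ 0.745 -0.125]
S FLtop [0.497 0.073]
```

View pics/c1.png

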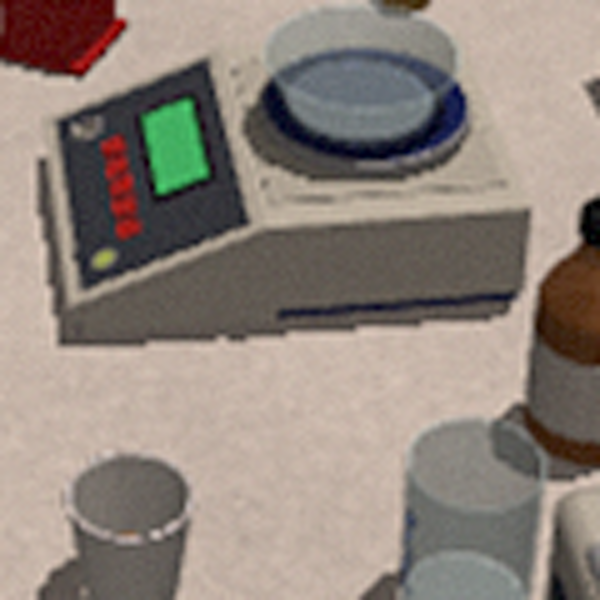

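In the crop, the hole's ring is at about side pixel (227.6,205.4), the bubble level at (230.8,231.8), and a ball glints inside the near cup. Next I'll take close wrist views.

Run:
```python
from h import *
from scipy.spatial.transform import Rotation as R
r=ctrl.read_tool_rot(); print(r)
Rt=R.from_euler('xyz',r,degrees=True).as_matrix(); T=ctrl.camera_info('wrist')['world_from_camera']
print('cam in tool',Rt.T@(T[:3,3]-ctrl.read_ee_pos()), (Rt.T@T[:3,:3]).round(2))
out=[]
for k,(p,yaw) in enumerate([((.42,.33,.3),0),((.56,0.0,.36),0),((.47,-.32,.27),0)]):
    for y in (0,180):
        q=ctrl.inverse_kinematics(p,[180,0,y]); print(k,y,None if q is None else np.round(q))
for p,y,f in [((.44,.34,.32),180,'w_h'),((.54,0.0,.36),180,'w_b'),((.45,-.31,.27),180,'w_c')]:
    try: ctrl.reach(p,[180,0,y])
    except ctrl.MotionError as e: print(e); ctrl.reach(p,[180,0,0])
    i,im=snap('wrist',f); cv2.imwrite('pics/%s_v.png'%f,cv2.resize(im[:,:,::-1],(800,600),interpolation=cv2.INTER_CUBIC))
print(ctrl.read_time_s())
```

```text
[ 1.79889404e+02 -6.92916982e-03 -2.19403082e+01]
cam in tool [ 8.50339757e-02  1.15052828e-04 -1.23975993e-01] [[-0.    0.95  0.33]
 [ 1.    0.   -0.  ]
 [-0.    0.33 -0.95]]
0 0 [ 56.  11.  -8.   0. -71.  34.]
0 180 [  56.   11.   -8.   -0.  -71. -146.]
1 0 [ 17.  12.   2.   0. -80.  73.]
1 180 [  17.   12.    2.   -0.  -80. -107.]
2 0 [-18.  16.  -6.   0. -68. 108.]
2 180 [-18.  16.  -6.   0. -68. -72.]
4.8083
```

View pics/w_h_v.png

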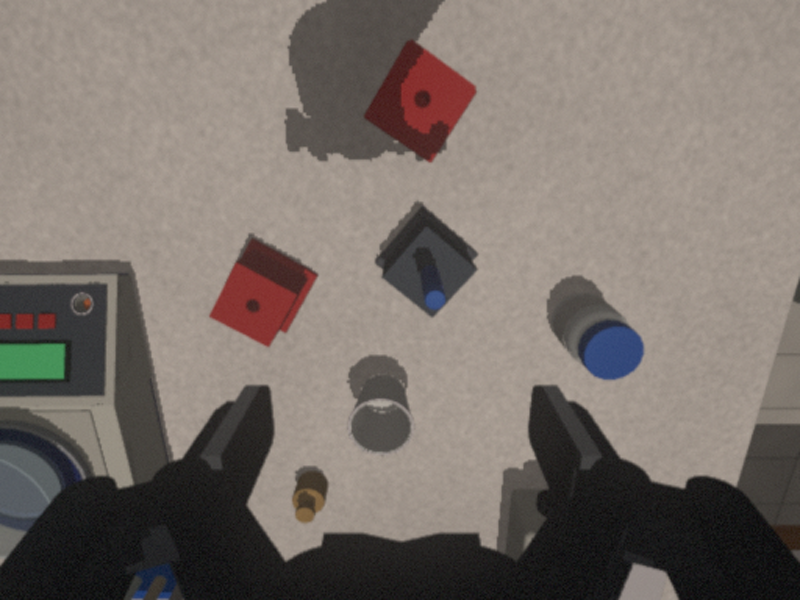

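View pics/w_b_v.png

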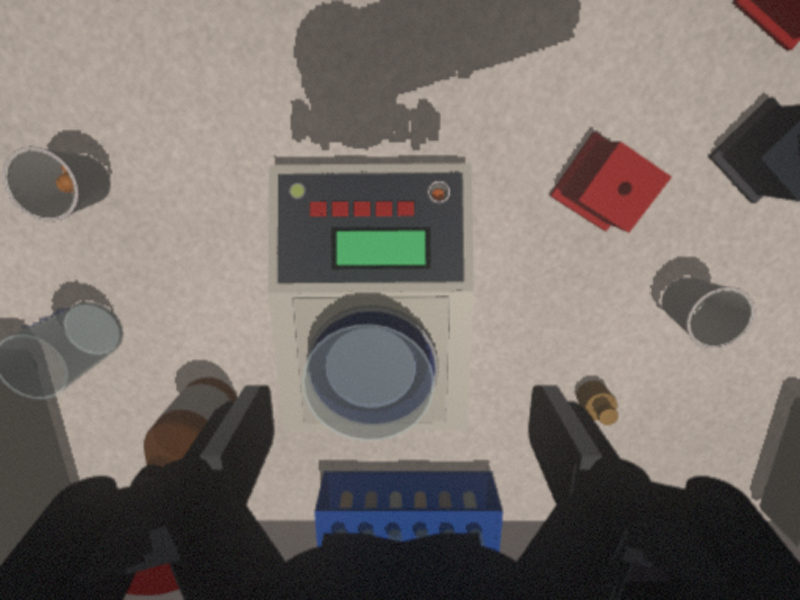

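View pics/w_c_v.png

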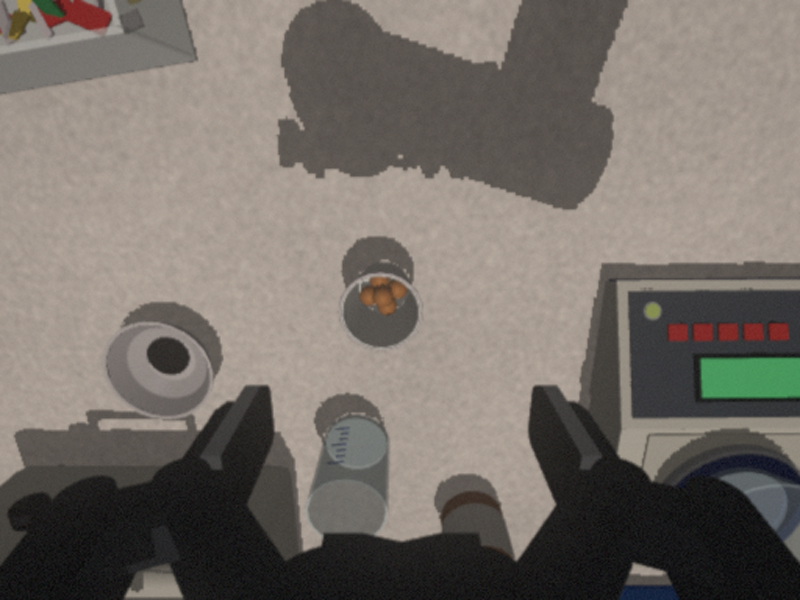

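The wrist views give these pixels in the enlarged images:
- **Holder view:** stylus top at (434,299), block top centre at (429,271).
- **Balance view:** hole at (438,192), bubble level at (297,191), dish rim centre at (370,374), dish floor at (371,367). The balance's yaw is close to 0.
- **Cup view:** cup rim centre at (382,312), with five balls visible inside.

Run:
```python
from h import *
from scipy.spatial.transform import Rotation as R
s=1.5625
for n,f,u,v,z in [('sty top','w_h',434,299,.13),('block','w_h',429,271,.06),('hole from w_h','w_h',82,303,.039),('hole','w_b',438,192,.039),('bub','w_b',297,191,.039),('dish rim','w_b',370,374,.126),('dish floor','w_b',371,367,.0944),('cup','w_c',382,312,.064),('cup from b','w_b',42,183,.064),('deckL','w_b',275,294,.075),('deckR','w_b',470,294,.075),('beaker','w_c',348,508,.095),('bottle','w_b',165,450,.15)]:
    print(n,pix(load(f),u/s,v/s,z).round(4)[:2])
# pour search
cup=np.array([.500,-.325,0]); dish=np.array([.685,-.02])
g=np.array([0,0,.036]) # grasp pt in cup frame
cam=np.array([.085,0,-.124]); E=lambda M:R.from_matrix(M).as_euler('xyz',degrees=True)
for dec in (25,30,35):
  for az in (-33,-15,0,15):
    tz=R.from_euler('z',az,degrees=True).apply([np.cos(np.radians(dec)),0,-np.sin(np.radians(dec))])
    y=np.cross(tz,[0,0,1]); y=-y/np.linalg.norm(y)  # tool y so that x up
    x=np.cross(y,tz); 
    if x[2]<0: y=-y; x=-x
    G=np.c_[x,y,tz]; q=ctrl.inverse_kinematics(cup+g,E(G))
    if q is None: continue
    res=[]
    for psi in range(0,360,30):
      for phi in range(-90,91,30):
        ok=True; zz=9;qs=[]
        for th in (0,40,80,120):
          C=(R.from_euler('z',psi,degrees=True)*R.from_euler('x',-th,degrees=True)*R.from_euler('z',phi-psi-(0),degrees=True)).as_matrix()
          Rt=C@G; m=C[:,2]; 
          h=np.array([m[0],m[1],0]); h/=max(np.linalg.norm(h),1e-9) if th else 1
          d3=R.from_euler('z',psi,degrees=True).apply([0,1,0])
          lip=np.array([*dish,.165])
          # lower lip point in cup frame at mouth: c+.064 m + .032*e ; e = lowest radial
          e=-np.array([0,0,1])+m*m[2]; e=e/np.linalg.norm(e) if th else d3
          c=lip-.064*m-.032*e-d3*.015
          p=c+C@g; qq=ctrl.inverse_kinematics(p,E(Rt)); 
          if qq is None: ok=False;break
          qs.append(qq); zz=min(zz,(p+Rt@cam)[2],(p-.054*Rt[:,2])[2]) if th>80 else zz
        if ok: res.append((round(zz,3),psi,phi,np.abs(np.diff(qs,axis=0)).max().round(),np.round(qs[0]-np.array(q)).tolist()))
    res.sort(key=lambda t:t[3]); print(dec,az,np.round(q),len(res)); [print('  ',r) for r in res[:5]]
print(ctrl.read_time_s())
```

```text
sty top [0.4677 0.364 ]
block [0.4663 0.3644]
hole from w_h [0.5042 0.0353]
hole [0.5048 0.036 ]
bub [ 0.5039 -0.1   ]
dish rim [ 0.6544 -0.0272]
dish floor [ 0.6643 -0.0285]
cup [ 0.4957 -0.3248]
cup from b [ 0.4942 -0.3248]
deckL [ 0.5966 -0.1201]
deckR [0.5964 0.0663]
beaker [ 0.6598 -0.3542]
bottle [ 0.7171 -0.2088]
25 -33 [ -58.   43.  -48. -155.  -66.  -90.] 56
   (np.float64(0.106), 300, -60, np.float64(30.0), [83.0, -0.0, 26.0, 209.0, -13.0, 23.0])
   (np.float64(0.198), 180, -90, np.float64(31.0), [83.0, 14.0, 64.0, 185.0, -42.0, 24.0])
   (np.float64(0.106), 270, -90, np.float64(36.0), [82.0, 9.0, 52.0, 186.0, -36.0, 22.0])
   (np.float64(0.086), 60, -30, np.float64(38.0), [74.0, -4.0, 15.0, 247.0, 3.0, 20.0])
   (np.float64(0.172), 210, -90, np.float64(38.0), [84.0, 12.0, 59.0, 184.0, -40.0, 23.0])
25 -15 [ -61.   40.  -35. -127.  -55. -103.] 51
   (np.float64(0.095), 300, -90, np.float64(31.0), [86.0, 6.0, 23.0, 172.0, -32.0, 38.0])
   (np.float64(0.206), 180, -90, np.float64(34.0), [89.0, 11.0, 35.0, 169.0, -39.0, 41.0])
   (np.float64(0.125), 270, -90, np.float64(37.0),
[... 3623 characters left out ...]
98), 30, -60, np.float64(35.0), [77.0, 9.0, 32.0, 204.0, -30.0, 40.0])
35 -15 [ -55.   33.  -30. -119.  -37. -120.] 53
   (np.float64(0.104), 300, -90, np.float64(28.0), [79.0, 10.0, 18.0, 159.0, -44.0, 57.0])
   (np.float64(0.104), 330, -60, np.float64(32.0), [75.0, 1.0, -3.0, 190.0, -23.0, 56.0])
   (np.float64(0.092), 330, -90, np.float64(33.0), [77.0, 11.0, 20.0, 161.0, -44.0, 59.0])
   (np.float64(0.181), 180, -90, np.float64(35.0), [83.0, 15.0, 30.0, 156.0, -50.0, 59.0])
   (np.float64(0.124), 270, -90, np.float64(35.0), [81.0, 10.0, 19.0, 158.0, -45.0, 57.0])Traceback (most recent call last):
  File "<stdin>", line 31, in <module>
ValueError: time passes only in moves, steps and waits
```

```bash
cat >> h.py <<'E'
from scipy.spatial.transform import Rotation as R
CUP=np.array([.495,-.325,0]); DISH=np.array([.662,-.028])
E=lambda M:R.from_matrix(M).as_euler('xyz',degrees=True)
Rz=lambda a:R.from_euler('z',a,degrees=True).as_matrix()
def tool(az,dec,flip=0):
    a,d=np.radians([az,dec]); z=np.array([np.cos(a)*np.cos(d),np.sin(a)*np.cos(d),-np.sin(d)])
    x=np.array([np.cos(a)*np.sin(d),np.sin(a)*np.sin(d),np.cos(d)])*(-1 if flip else 1)
    return np.c_[x,np.cross(z,x),z]
def pour(al,th,G,gz=.036,lipz=.155):
    "TCP pose; G: tool orientation relative to upright cup, already in pour yaw; mouth tips to heading al"
    h=Rz(al)@[1,0,0]; ax=Rz(al)@[0,1,0]; C=R.from_rotvec(ax*np.radians(th)).as_matrix(); m=C[:,2]; e=C@h
    lip=np.array([*DISH,lipz+.07*max(0,np.cos(np.radians(th)))])-.015*h
    c=lip-.064*m-.032*e
    return c+C@[0,0,gz],C@G
E
python3 - <<'E'
from h import *
q0=np.array(ctrl.read_joint_pos()); print(q0.round())
out=[]
body=np.array([[sx*.0425,sy*.04,-b] for sx in(1,-1) for sy in(1,-1) for b in(.054,.12)]+[[.085,0,-.124]])
for dec in (45,60):
  for az in range(0,360,20):
    for fl in (0,1):
      q=ctrl.inverse_kinematics(CUP+[0,0,.036],E(tool(az,dec,fl)))
      if q is None: continue
      dg=np.abs(np.array(q)-q0)[:5].max()
      if dg>110: continue
      for al in range(0,360,20):
        for de in (0,30,-30):
          qs=[]; 
          for th in (0,60,90,120):
            p,M=pour(al,th,tool(al+de,dec,fl)); qq=ctrl.inverse_kinematics(p,E(M))
            if qq is None: break
            qs.append(qq)
          if len(qs)<4: continue
          zb=min((p+M@b)[2] for b in body); qs=np.array(qs)
          out.append((max(dg,np.abs(qs[0]-q).max(),2*np.abs(np.diff(qs,axis=0)).max()),dec,az,fl,al,de,round(zb,3),np.round(q).tolist(),qs.round().tolist()))
out.sort(key=lambda t:t[0]); print(len(out))
for o in [o for o in out if o[6]>.13][:12]: print(o)
E
```

```text
[-17.  14.  -9.   0. -68. -72.]Traceback (most recent call last):
  File "<stdin>", line 16, in <module>
ValueError: time passes only in moves, steps and waits
```

Run:
```python
from h import *
ctrl.sleep(.05)
q0=np.array(ctrl.read_joint_pos())
out=[]; n=0
body=np.array([[sx*.0425,sy*.04,-b] for sx in(1,-1) for sy in(1,-1) for b in(.054,.12)]+[[.085,0,-.124]])
try:
 for fl in (0,1):
  gr=[]
  for az in range(0,360,30):
      q=ctrl.inverse_kinematics(CUP+[0,0,.036],E(tool(az,50,fl))); n+=1
      if q is not None: gr.append((az,np.array(q)))
  print(fl,[(a,q.round().tolist()) for a,q in gr])
  for al in range(0,360,30):
          qs=[]
          for th in (115,90,50,0):
            p,M=pour(al,th,tool(al,50,fl)); qq=ctrl.inverse_kinematics(p,E(M)); n+=1
            if th==115: zb=min((p+M@b)[2] for b in body)
            if qq is None: break
            qs.append(qq)
          if len(qs)==4: print(fl,al,round(zb,3),np.round(qs).astype(int).tolist())
          elif len(qs): print(fl,al,'partial',len(qs))
except ValueError as e: print(n,e)
```

```text
0 [(0, [-38.0, 28.0, -18.0, -68.0, -25.0, -173.0]), (30, [-41.0, 33.0, -10.0, -55.0, -47.0, -160.0]), (60, [-39.0, 39.0, 1.0, -44.0, -67.0, -147.0]), (90, [-35.0, 45.0, 10.0, -32.0, -82.0, -133.0]), (120, [-28.0, 49.0, 14.0, -20.0, -91.0, -116.0]), (150, [-21.0, 50.0, 12.0, -6.0, -91.0, -97.0]), (180, [-14.0, 48.0, 2.0, 9.0, -83.0, -81.0]), (210, [-8.0, 44.0, -13.0, 25.0, -68.0, -69.0]), (240, [-6.0, 38.0, -33.0, 50.0, -50.0, -67.0]), (270, [-19.0, 31.0, -50.0, 98.0, -38.0, -76.0])]
0 0 partial 3
0 30 0.146 [[16, 59, 26, 18, -130, 105], [15, 47, 17, 12, -109, 104], [11, 27, 0, 3, -72, 107], [-2, 16, -13, -40, -32, 151]]
0 60 partial 3
0 90 0.146 [[24, 42, -22, 62, -87, 114], [21, 34, -19, 50, -70, 127], [11, 28, -2, 11, -63, 164], [-11, 35, 19, -39, -85, -161]]
0 120 0.146 [[16, 33, -42, 100, -72, 105], [14, 27, -36, 81, -48, 127], [11, 28, -1, 11, -58, -166], [-6, 44, 35, -32, -104, -145]]
0 180 partial 1
0 210 0.146 [[-23, 27, -14, -104, -52, 41], [-3, 22, -6, -58, -30, -13], [12, 28, 5, -4, -57, -70], [16, 51, 33, 9, -111, -76]]
0 240 0.146 [[-21, 34, 2, -82, -75, 30], [-9, 28, 4,
[... 1408 characters left out ...]
], [-6, 44, 35, -32, -104, 35]]
1 180 partial 1
1 210 0.169 [[-23, 27, -14, -104, -52, -139], [-3, 22, -6, -58, -30, 167], [12, 28, 5, -4, -57, 110], [16, 51, 33, 9, -111, 104]]
1 240 0.169 [[-21, 34, 2, -82, -75, -150], [-9, 28, 4, -56, -59, -174], [12, 28, 6, -8, -62, 142], [23, 43, 12, 23, -93, 121]]
1 270 0.169 [[-18, 43, 20, -69, -99, -152], [-8, 35, 16, -50, -84, -160], [12, 28, 6, -11, -67, 172], [27, 33, -11, 37, -71, 132]]
1 300 0.169 [[-11, 52, 37, -60, -123, -150], [-4, 42, 27, -41, -104, -145], [12, 27, 5, -10, -72, -159], [25, 23, -33, 59, -49, 139]]
1 330 0.169 [[-3, 59, 49, -48, -143, -139], [2, 47, 33, -27, -118, -125], [12, 27, 4, -7, -74, -130], [5, 14, -48, 105, -23, 135]]
```

Run:
```python
from h import *
G=tool(205,50); rot=E(G); p=CUP+[0,0,.036]; pre=p-.11*G[:,2]
ctrl.move_gripper(1.0)
ctrl.reach(pre+[0,0,.05],rot); ctrl.move_l(pre,rot,.15)
print(ctrl.move_l(p,rot,.08,stop_force=8), ctrl.read_ee_pos())
ctrl.move_gripper(0.0); print(ctrl.read_gripper_width(),ctrl.read_gripper_force())
ctrl.move_l(p+[0,0,.02],rot,.05)
i,im=snap('side','g'); cv2.imwrite('pics/g_v.png',cv2.resize(im[120:340,160:420,::-1],(780,660))[:600])
print(ctrl.read_time_s(),ctrl.read_gripper_width(),ctrl.read_force())
```

```text
False [ 0.4956066  -0.32496387  0.03636554]
0.6991831206853214 62.353494056733325
8.6917 0.695965221301212 [ 0.70301709 -0.53025207 -0.97211718]
```

View pics/g_v.png

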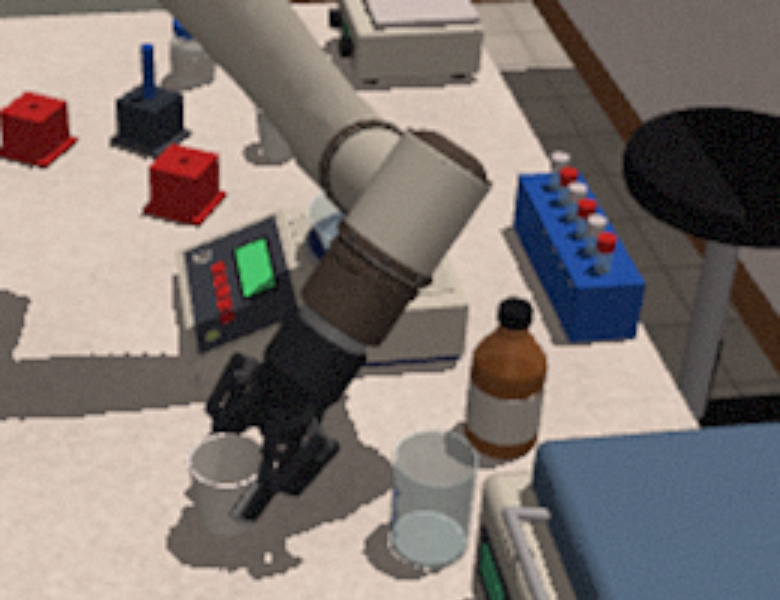

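The cup is gripped and lifted upright, at about (228,485) in the crop. The surroundings are clear, so I'll pour now.

Run:
```python
from h import *
al=240; L=.160
p0,M0=pour(al,0,tool(al,50),lipz=L)
e=np.array(ctrl.read_ee_pos()); ctrl.move_l([e[0],e[1],p0[2]+.02],max_speed=.2)
ctrl.move_l(p0+[0,0,.02],E(M0),.2)
for th in (25,45,65,80,95,108,118):
    p,M=pour(al,th,tool(al,50),lipz=L); ctrl.move_l(p,E(M),.045)
ctrl.sleep(.3)
f=[snap(n,'p_'+n)[1] for n in('side','scene')]
a=cv2.resize(f[0][140:290,190:340,::-1],(400,400)); b=cv2.resize(f[1][130:280,150:300,::-1],(400,400))
cv2.imwrite('pics/p_v.png',np.hstack([a,b]))
print(ctrl.read_time_s(),ctrl.read_gripper_width(),ctrl.read_force())
```

```text
15.2917 0.6924065634994633 [-0.7634296   0.06052951  0.06342116]
```

View pics/p_v.png

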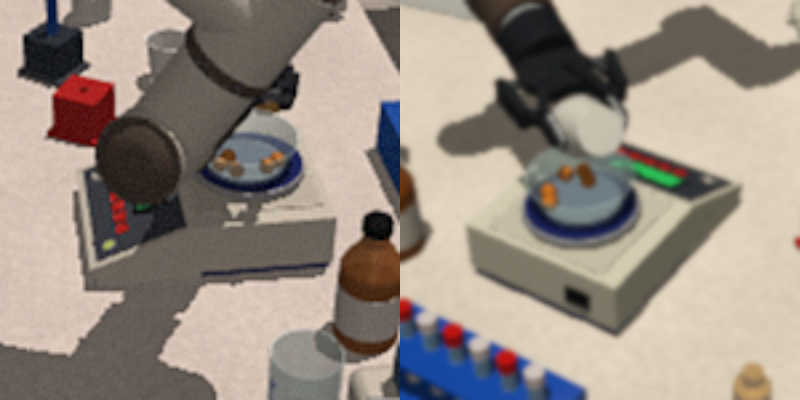

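The side view shows balls on both sides of the dish floor, at (220,160) and (272,158). The scene view shows two at (548,195) and more at (567,172) and (587,178). The lifted weight dropped by about 1 N. I'll bring the cup upright and count.

Run:
```python
from h import *
al=240; L=.160
for th in (95,70,45,20):
    p,M=pour(al,th,tool(al,50),lipz=L); ctrl.move_l(p,E(M),.08)
p0,M0=pour(al,0,tool(al,50),lipz=L); ctrl.move_l(p0+[0,0,.02],E(M0),.08)
G=tool(205,50); p=CUP+[0,0,.036]
ctrl.move_l([p[0],p[1],.22],E(G),.2)
f=[snap(n,'q_'+n)[1] for n in('side','scene','wrist')]
a=cv2.resize(f[0][165:240,250:325,::-1],(400,400)); b=cv2.resize(f[1][170:245,180:255,::-1],(400,400))
cv2.imwrite('pics/q_v.png',np.hstack([a,b]))
print(ctrl.read_time_s(),ctrl.read_gripper_width(),ctrl.read_force())
```

```text
20.35 0.6964622959433099 [-0.2223401   0.38193766 -0.55280398]
```

View pics/q_v.png

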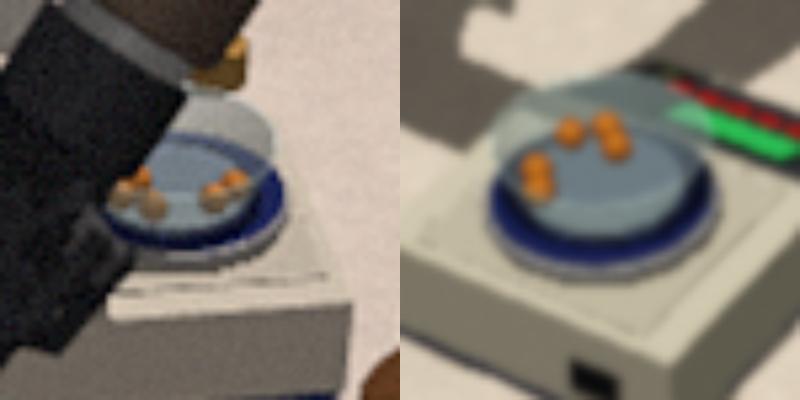

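All five balls are in the dish, in the scene half at (538,165), (540,187), (571,130), (607,125) and (617,145). I'll put the cup down and then fetch the stylus.

Run:
```python
from h import *
G=tool(205,50); p=CUP+[0,0,.036]
ctrl.move_l(p+[0,0,.03],max_speed=.2)
print(ctrl.move_l(p+[0,0,-.002],max_speed=.03,stop_force=3),ctrl.read_ee_pos())
ctrl.move_gripper(1.0)
ctrl.move_l(p-.12*G[:,2],max_speed=.12)
e=ctrl.read_ee_pos(); ctrl.move_l([e[0],e[1],.25],max_speed=.25)
snap('side','r_side')
S=np.array([.467,.3642]); rot=E(tool(0,90,1))
ctrl.reach([*S,.2],rot); i,im=snap('wrist','r_w')
print(ctrl.move_l([*S,.095],rot,.12,stop_force=8))
ctrl.move_gripper(0); print(ctrl.read_gripper_width(),ctrl.read_gripper_force(),ctrl.read_force())
ctrl.move_l([*S,.2],rot,.12)
ctrl.sleep(.1)
_,s2=snap('side','t_side'); _,s3=snap('scene','t_scene')
side=cv2.imread('pics/r_side.png')
cv2.imwrite('pics/t_v.png',np.hstack([cv2.resize(side[250:325,195:270],(400,400)),cv2.resize(s2[60:180,150:270,::-1],(400,400))]))
print(ctrl.read_time_s(),ctrl.read_gripper_width(),ctrl.read_gripper_force())
```

```text
True [ 0.49463874 -0.32503829  0.0368955 ]
False
0.17092280442512361 58.33460569381714 [-0.86380515 -0.43889086  1.89409238]
29.7083 0.17307110137471673 58.36787223815918
```

View pics/t_v.png

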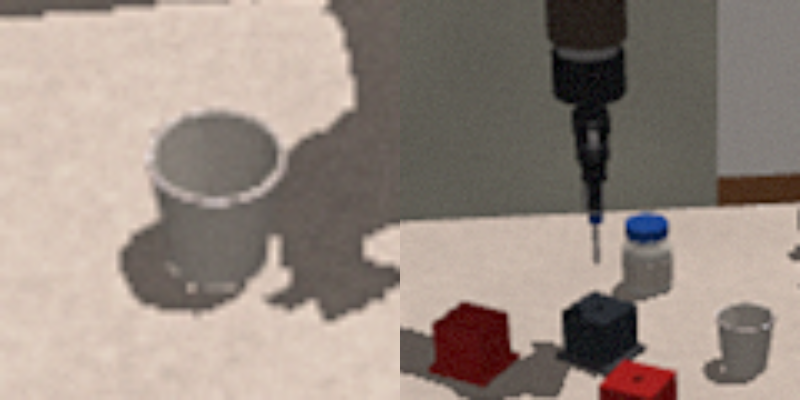

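The cup stands upright on the bench at (215,200), and the stylus is gripped straight with its tip at side pixel (209.1,138.6). I'm out of picture views, so I'll cross-check numerically and then press by feel.

Run:
```python
from h import *
b=load('side0'); print('hole side',pix(b,227.6,205.4,.039)); print('tip side',pix(b,209.1,138.6,.115))
print('TCP',ctrl.read_ee_pos())
H=np.array([.5045,.0357,.039]); G=tool(0,68,1); rot=E(G); n=-G[:,2]; print('n',n)
tip=lambda d: H+n*(d+.085)
ctrl.move_l([.467,.364,.24],max_speed=.15)
q=tip(.12); ctrl.move_l([*q[:2],q[2]],rot,.2)
ctrl.move_l(tip(.02),rot,.15); ctrl.sleep(.2)
f0=np.array(ctrl.read_force())
hit=ctrl.move_l(tip(-.013),rot,.02,stop_force=1.2)
e=np.array(ctrl.read_ee_pos()); print(hit,'depth mm',1e3*((e-H)@n-.085),'lat',(e-H-n*((e-H)@n))*1e3,'dF',np.array(ctrl.read_force())-f0)
print(ctrl.read_time_s(),ctrl.read_gripper_width())
```

```text
hole side [0.50476472 0.03612333 0.039     ]
tip side [0.46671353 0.36111235 0.115     ]
TCP [0.46679583 0.36396015 0.19911584]
n [-0.37460659 -0.          0.92718385]Traceback (most recent call last):
  File "<stdin>", line 8, in <module>
plant.MotionError: the arm cannot follow that straight line within its joint ranges
```

```bash
cat > press.py <<'E'
from h import *
H=np.array([.5047,.036,.039]); G=tool(0,68,1); rot=E(G); n=-G[:,2]
tip=lambda d: H+n*(d+.085)
def state(f0=0): 
    e=np.array(ctrl.read_ee_pos()); return 'depth mm',(1e3*((e-H)@n-.085)).round(2),'lat',((e-H-n*((e-H)@n))*1e3).round(1),'F',(np.array(ctrl.read_force())-f0).round(2),'t',ctrl.read_time_s()
E
python3 - <<'E'
from press import *
print(np.round(ctrl.read_joint_pos()),[None if (q:=ctrl.inverse_kinematics(tip(d),rot)) is None else np.round(q) for d in(.12,.02,-.014)])
ctrl.reach(tip(.10),rot)
ctrl.move_l(tip(.02),rot,.1); ctrl.sleep(.2)
f0=np.array(ctrl.read_force()); np.save('f0.npy',f0)
print(state(f0)); print(ctrl.move_l(tip(-.012),rot,.02,stop_force=1.2)); print(state(f0),ctrl.read_gripper_width())
E
```

```text
[  33.   -7.  -48.   23.  -32. -141.] [array([  33.,   -7.,  -48.,   23.,  -32., -141.]), None, None]Traceback (most recent call last):
  File "<stdin>", line 4, in <module>
plant.MotionError: the arm cannot follow that straight line within its joint ranges
```

Run:
```python
from press import *
n22=n
for dec in (70,72,75,78,81,85,90):
  for fl in (0,1):
    G=tool(0,dec,fl); a=-G[:,2]; r=np.radians(dec-68); B=H-n22*.014
    # tip offset in-plane so that shaft is centred: tip shifted toward -x by 7mm*tan
    u=np.array([n22[2],0,-n22[0]]); T=B-u*.006*np.tan(r)
    print(dec,fl,[None if (q:=ctrl.inverse_kinematics(T+a*(.085+d),E(G))) is None else np.round(q).astype(int).tolist() for d in (.06,.02,0)])
```

```text
70 0 [[28, 3, -51, 29, -20, 36], None, None]
70 1 [[28, 3, -51, 29, -20, -144], None, None]
72 0 [[28, 4, -47, 21, -24, 43], [26, 9, -52, 31, -15, 35], None]
72 1 [[28, 4, -47, 21, -24, -137], [26, 9, -52, 31, -15, -145], None]
75 0 [[28, 6, -42, 14, -29, 50], [27, 10, -45, 18, -22, 47], [26, 13, -47, 21, -18, 44]]
75 1 [[28, 6, -42, 14, -29, -130], [27, 10, -45, 18, -22, -133], [26, 13, -47, 21, -18, -136]]
78 0 [[27, 8, -37, 10, -34, 56], [26, 12, -40, 11, -28, 54], [26, 14, -41, 13, -24, 53]]
78 1 [[27, 8, -37, 10, -34, -124], [26, 12, -40, 11, -28, -126], [26, 14, -41, 13, -24, -127]]
81 0 [[26, 9, -33, 6, -39, 60], [25, 13, -36, 7, -33, 59], [25, 15, -37, 8, -30, 59]]
81 1 [[26, 9, -33, 6, -39, -120], [25, 13, -36, 7, -33, -121], [25, 15, -37, 8, -30, -121]]
85 0 [[24, 12, -28, 3, -45, 64], [24, 15, -31, 3, -39, 64], [24, 17, -32, 3, -36, 64]]
85 1 [[24, 12, -28, 3, -45, -116], [24, 15, -31, 3, -39, -116], [24, 17, -32, 3, -36, -116]]
90 0 [[22, 15, -22, 0, -52, 68], [22, 18, -25, 0, -47, 68], [22, 20, -26, 0, -44, 68]]
90 1 [[22, 15, -22, 0, -52, -112], [22, 18, -25, 0, -47, -112], [22, 20, -26, 0, -44, -112]]
```

```bash
cat > press2.py <<'E'
from press import *
G=tool(0,79,1); rot=E(G); a=-G[:,2]; u=np.array([n[2],0,-n[0]]); T=H-n*.014-u*.0012
P=lambda d: T+a*(.085+d)
def st(f0=0):
    t=np.array(ctrl.read_ee_pos())-a*.085-H
    return 'tip depth/lat mm',(1e3*np.array([t@n,t@u,t[1]])).round(2),'F',(np.array(ctrl.read_force())-f0).round(2),'t',ctrl.read_time_s(),ctrl.read_gripper_width()
E
python3 - <<'E'
from press2 import *
ctrl.reach(P(.09),rot); ctrl.move_l(P(.03),rot,.1); ctrl.sleep(.2)
f0=np.array(ctrl.read_force()); np.save('f0.npy',f0)
print(st(f0)); print(ctrl.move_l(P(.001),rot,.02,stop_force=1.2)); print(st(f0))
E
```

```text
('tip depth/lat mm', array([16.05,  5.04,  0.18]), 'F', array([0., 0., 0.]), 't', 33.5583, 0.17081949919499512)
True
('tip depth/lat mm', array([-9.65, -0.42, -0.06]), 'F', array([-0.06, -0.72,  2.44]), 't', 34.7, 0.16958087373715164)
```

The tip met the button at 9.6 mm depth, so it's inside the hole. Now I'll press to the stop.

Run:
```python
from press2 import *
f0=np.load('f0.npy')
for d in (-.0005,-.002,-.003,-.004,-.005,-.006):
    ctrl.move_l(P(d),rot,.01); ctrl.sleep(.15); s=st(f0); print(d,s)
    if s[3][2]>11: break
```

```text
-0.0005 ('tip depth/lat mm', array([-14.05,  -0.55,   0.06]), 'F', array([-0.73, -1.4 ,  7.3 ]), 't', 35.4833, 0.16968685198615208)
-0.002 ('tip depth/lat mm', array([-14.61,  -0.24,   0.09]), 'F', array([-4.1 , -1.63, 15.14]), 't', 35.9333, 0.1719108740169755)
```

Run:
```python
from press2 import *
ctrl.sleep(.8); print(st(np.load('f0.npy')),ctrl.read_gripper_force()); print(ctrl.finish_job())
```

```text
('tip depth/lat mm', array([-14.61,  -0.26,   0.05]), 'F', array([-4.61, -0.73, 14.38]), 't', 36.7333, 0.17145862824196562) 60.379672050476074
the job is handed in; nothing more can be done
None
```

The job is handed in at about 37 s, with no verdict returned: five balls in the dish, the cup upright on the bench, and the gripped stylus pressing the button with about 14 N at 14.6 mm depth, which by force and depth is its hard stop.

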